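Set up a relay on the turntable for a contact-load check

ROBOT

A 6-joint arm with a two-finger parallel gripper is mounted at the origin on the work surface. World frame = base frame: x ahead of the robot, y to its left, z up, the work surface at z = 0. Lengths are in mm, angles in rad, forces in N, time in s.
With the tool pointing down it reaches from about 250 to 775 mm from the base axis. Payload 4 kg.
Tool frame: the origin (TCP) lies on the centre line of the jaws, within the pads' length; the fingertips stand 22 mm ahead of it and the grasp point (between the pads) lies 3 mm ahead of it (env.tip_reach is the distance from the TCP to the fingertips, in mm); z points along the fingers, y is the line along which they close (so a half turn about z gives the same grasp; the last joint's range is limited). The gripper opens to 85 mm and grips with 20 to 120 N. Pads are 22 mm wide; open, the fingers measure 114 mm over their backs; the gripper's body (76 mm by 85 mm) begins 54 mm behind the grasp point. The pads swing forward as they close: fully open they stand 13 mm farther back than shut.
Start: joints at [-1.225, 0.087, 1.371, -0, 1.684, -0.103], TCP at [238.635, -495.549, 253.341] pointing down, gripper open.
Joint ranges: [-3.1, 3.1], [-0.76, 2.03], [0.27, 2.55], [-1.08, 4.22], [0.17, 2.65], [-2.57, 2.57]. Speed limits (rad/s): [2.79, 2.79, 3.14, 3.14, 3.14, 3.14].

INTERFACE

Orientations are given as a rotation vector (axis times angle).
In Python, from rig import env gives the robot as it stands.
- The arm moves only by the tool move_arm, never from a script. Its argument "commands" is a list of rows, each an object of numbers: "x", "y", "z": the shift along the tool's x, y, z each as a share of 200 mm, from -1 to 1; "spin": the turn about the tool's z as a share of 180 degrees, from -1 to 1. In form: [{"x": .., "y": .., "z": .., "spin": ..}, ...]. A call has 1 to 8 rows; each row is the pose to reach, as a shift and turn from the pose commanded when the call began, along the tool's axes at that moment, turning the shorter way round; what a row does not reach only later rows make up. A row lasts 1/10 s, in which the tool goes at most 50 mm and 8.59 degrees, less where a joint would pass 70% of its speed; a pose out of reach is approached as far as the arm can. A call with a number of a shift or a turn outside -1 to 1 is refused whole. A call with a gripper value outside its range is refused whole. "claw" is the gripper's target within -1 to 1 (fully open at 1, half-way at 0, shut at -1), set as the call begins (left out, the last holds). The fingers move at their own pace and stop on an object; "newtons" is the grip in N (left out, the last holds). Time passes only in rows, so rows that repeat a pose let the fingers close. It gives the time, the measured TCP pose, the force, the opening and the grip force at its end, in the units of the state.
- env.sense(): the state, without advancing time (a new reading comes with each control period).
- env.get_image(name): name is "scene" or "top" or "wrist"; returns (picture, depth): 480x640x3 uint8, blue, green, red; 480x640 float32, mm along the optical axis (not along the pixel's ray), 0 where there is no reading.
- env.calibration(name): a dict with "fx", "fy", "cx", "cy" (pixels), "world_to_cam" (4x4, takes a point from world to camera coordinates); the wrist camera has in their place "T_tool_cam" (4x4, takes a point from camera to tool coordinates, whose origin is the TCP and whose axes are the flange's). Camera axes: x right, y up, looking along -z (the intrinsics and any distortion apply to the point x, -y, -z); pixel columns grow to the right and rows downward; lengths in mm; the calibration is good to about 2 mm. A picture is of the moment at which its call begins: read the wrist's pose just before it. calibration takes no time and is no camera call.
- env.hand_in(): hands the job in; it is judged then, once.
The state is a dict: "clock": time; "qpos": joint angles; "joint_vel": joint speeds; "joint_efforts": joint torques, N m; "eef_pos": TCP position; "tcp_rot": TCP orientation; "wrist_force": force on the tool from outside, world axes, zero at the start; "torque": the same for the moment, N m; "finger_gap": opening from 0.0 (shut) to 1.0 (fully open); "grasp_force": force on a finger pad.
Only numpy, scipy, OpenCV 4.12 (cv2) and the standard library are available. Lean on these libraries where they do the work, as an engineer would, in place of code of your own. Each camera call takes 0.05 s, during which the arm holds its last target. There are 200 camera calls.

TASK

Set up the black relay for its contact-load check: first turn the turntable clockwise (seen from above) by its red post all the way to its stop, then seat the two orange contact spacers side by side in the two pockets of the blue nest plate, each turned so that its notch takes that pocket's yellow key rib and it drops fully home (either spacer may go in either pocket). Last, stand the largest brass weight upright in the middle of the round steel pad on the turntable's relay, let go, and leave everything else where it is.

Things in the scene. Friction and masses are not known exactly. Their poses are not given: they have to be found in the camera images.
- turntable (a joint): Angle of the turntable disc about its upright axis, rad: 0 is against its clockwise stop (red line on the disc rim meets the white pointer on the base), grows anticlockwise seen from above, up to 1.6; starts between 0.5 and 1.2. Stiff to turn (about 0.25 N m) and stays where it is left.
- hub (a point): Centre of the top face of the cast-aluminium disc, on its axis; disc radius 125 mm, top 35 mm above the granite. x turns with the disc. The blue nest plate (60 x 156 mm, top 14 mm above the disc) lies across the -x side, its two pockets 96 mm apart in a row at x = -45 mm; the black relay (48 x 80 x 36 mm) is fixed on the +x side.
- post_mid (a point): Mid-height point of the red upright round post for turning the disc: diameter 16 mm, rises 36 mm above the disc top (18 mm above and below this point), 105 mm from the axis.
- nest_left (a point): Centre of the floor of one square pocket of the nest plate: 44.5 x 44.5 mm, 10 mm deep, mouth bevelled 2 mm, floor 4 mm above the disc. z up; x points to the wall with the yellow key rib (here the plate's short end, away from the other pocket). Rib: 8.5 mm wide along y, centred at y = +8 mm, reaches 7.5 mm in from the wall, top 2.5 mm below the plate's top.
- nest_right (a point): Centre of the floor of the other pocket, same sizes and same axis meaning (x to the ribbed wall, rib centred at y = +8 mm). Here the rib is on a long side of the plate, the side away from the relay.
- spacer_a_mid (a point): Centre (17 mm above the underside) of an orange spacer block, 40 x 40 x 34 mm, 0.055 kg, standing upright. Its +x face has a full-height notch 13 mm wide along y, 9 mm deep, centred at y = +8 mm; a white bar on top lies behind it. It fits only with x and y pointing as the pocket's; seated, its centre is 17 mm above the pocket floor and its top 24 mm above the plate.
- spacer_b_mid (a point): The second orange spacer, identical to the first.
- weight_large_knob (a point): Middle of the knob of the largest brass weight (0.2 kg): knob diameter 18 mm, 8 mm tall, middle 41 mm and top 45 mm above the underside. Below it a neck (10 mm diameter) and the body, diameter 30 mm, 30 mm tall. It starts in one of three wells of the dark wood stand, its underside 12 mm above the granite (8 mm deep in the well).
- weight_large_foot (a point): Centre of the underside of the largest brass weight.
- relay_pad (a point): Centre of the top face of the round steel pad (diameter 40 mm) on top of the black relay fixed to the disc (relay 48 x 80 x 36 mm); the pad's top is 39 mm above the disc top and turns with the disc.
- stand: Dark wood stand, 170 (x) x 58 (y) x 20 mm, fixed; three round wells of 33 mm diameter, 8 mm deep, 53 mm apart along x. The three brass weights stand in them in any order. Origin: centre of the underside.
- weight_medium: Medium brass weight, diameter 25 mm, 35 mm tall, in the stand; leave alone. Origin: centre of the underside.
- weight_small: Small brass weight, diameter 20 mm, 29 mm tall, in the stand; leave alone. Origin: centre of the underside.
- loupe: Stainless inspection loupe, diameter 44 mm, 38 mm tall, standing; leave alone. Origin: centre of the underside.
- grey_block: Plain grey plastic block 40 x 40 x 20 mm; leave alone. Origin: centre of the underside.
- spare_relay: Loose spare black relay, 48 x 80 x 39 mm, standing on the granite; leave alone. Origin: centre of the underside.
- screwdriver: Screwdriver, 170 mm long, lying; leave alone.
Mind the look-alikes: they are no part of the job. Leave any green or pink look-alike of the part that bears spacer_b_mid alone.

How it is judged (in metres and radians):
On the way, in this order (a step that is already met when the one before it is completed fails the run):
1. the turntable is turned clockwise to its stop (within 0.06 rad) (value of joint turntable below 0.06 rad), for 0.2 s.
2. with the turntable at its stop, one orange spacer is seated fully home in a pocket (value of joint turntable below 0.06 rad and ((z of spacer_a_mid in the frame of nest_left between 0.014 and 0.0195 m and horizontal distance between spacer_a_mid and nest_left below 0.004 m and angle between the x axis of spacer_a_mid and the x axis of nest_left, either way round below 0.15 rad and angle between spacer_a_mid's own z axis and vertical below 0.08 rad) or (z of spacer_a_mid in the frame of nest_right between 0.014 and 0.0195 m and horizontal distance between spacer_a_mid and nest_right below 0.004 m and angle between the x axis of spacer_a_mid and the x axis of nest_right, either way round below 0.15 rad and angle between spacer_a_mid's own z axis and vertical below 0.08 rad) or (z of spacer_b_mid in the frame of nest_left between 0.014 and 0.0195 m and horizontal distance between spacer_b_mid and nest_left below 0.004 m and angle between the x axis of spacer_b_mid and the x axis of nest_left, either way round below 0.15 rad and angle between spacer_b_mid's own z axis and vertical below 0.08 rad) or (z of spacer_b_mid in the frame of nest_right between 0.014 and 0.0195 m and horizontal distance between spacer_b_mid and nest_right below 0.004 m and angle between the x axis of spacer_b_mid and the x axis of nest_right, either way round below 0.15 rad and angle between spacer_b_mid's own z axis and vertical below 0.08 rad))), for 0.2 s.
3. both orange spacers are seated fully home, one in each pocket (value of joint turntable below 0.06 rad and (((z of spacer_a_mid in the frame of nest_left between 0.014 and 0.0195 m and horizontal distance between spacer_a_mid and nest_left below 0.004 m and angle between the x axis of spacer_a_mid and the x axis of nest_left, either way round below 0.15 rad and angle between spacer_a_mid's own z axis and vertical below 0.08 rad) and (z of spacer_b_mid in the frame of nest_right between 0.014 and 0.0195 m and horizontal distance between spacer_b_mid and nest_right below 0.004 m and angle between the x axis of spacer_b_mid and the x axis of nest_right, either way round below 0.15 rad and angle between spacer_b_mid's own z axis and vertical below 0.08 rad)) or ((z of spacer_a_mid in the frame of nest_right between 0.014 and 0.0195 m and horizontal distance between spacer_a_mid and nest_right below 0.004 m and angle between the x axis of spacer_a_mid and the x axis of nest_right, either way round below 0.15 rad and angle between spacer_a_mid's own z axis and vertical below 0.08 rad) and (z of spacer_b_mid in the frame of nest_left between 0.014 and 0.0195 m and horizontal distance between spacer_b_mid and nest_left below 0.004 m and angle between the x axis of spacer_b_mid and the x axis of nest_left, either way round below 0.15 rad and angle between spacer_b_mid's own z axis and vertical below 0.08 rad)))), for 0.2 s.
At the end, for the whole second after the job is handed in: The turntable is within 0.06 rad of its stop; each pocket holds one orange spacer, notch on rib, fully home (underside within 2.5 mm of the pocket floor, centre within 4 mm); the largest brass weight stands still and upright on the relay's steel pad, within 9 mm of its centre (all of step 3 and horizontal distance between weight_large_foot and relay_pad below 0.009 m and z of weight_large_foot in the frame of relay_pad between -0.004 and 0.004 m and angle between weight_large_foot's own z axis and vertical below 0.08 rad and linear speed of weight_large below 0.02 m/s); the robot touches nothing.
It fails at once if a bystander (loupe, grey block, spare relay, screwdriver, medium or small weight) is moved more than 25 mm from its place (distance of any of loupe, grey_block, spare_relay, screwdriver, weight_medium, weight_small from where it was at the start of the episode above 0.025 m).
It fails at once if the largest brass weight is tipped over (angle between weight_large_foot's own z axis and vertical above 1 rad).
It also fails if it takes over 72 s, if anything falls off the work surface, if the arm or the gripper's body presses on something with over 40 N, if the wrist force passes 120 N, or if a joint passes its speed limit or range.

## Working session

There is one attempt and no reset: what is moved stays moved. The work goes in short steps, Python scripts to look and compute and a tool call to move; the robot and the scene stay as the last step left them, time stands still between calls to the robot, and variables do not carry over. Pictures are saved under pics/ and viewed, at most 13 in all, crops included, and the job is handed in when it is done.

Besides the shell and the picture viewer there is one more tool, called after "Emit:" by a JSON object that holds its "api" and its "payload", one argument or row to a line. move_arm: Moves the arm, as the interface text tells. Shift numbers are shares of 200 mm and turn numbers shares of 180 degrees, none past 1 either way. Its arguments: {"type":"object","properties":{"commands":{"type":"array","items":{"type":"object","properties":{"x":{"type":"number","minimum":-1,"maximum":1},"y":{"type":"number","minimum":-1,"maximum":1},"z":{"type":"number","minimum":-1,"maximum":1},"spin":{"type":"number","minimum":-1,"maximum":1}}}},"claw":{"type":"number"},"newtons":{"type":"number"}},"required":["commands"]}

```bash
mkdir -p pics; ls
cat > h.py <<'E'
import numpy as np, cv2
from rig import env
from scipy.spatial.transform import Rotation as R
def grab(n):
    s=env.sense(); im,d=env.get_image(n); c=env.calibration(n)
    if n=='wrist':
        T=np.eye(4);T[:3,:3]=R.from_rotvec(s['tcp_rot']).as_matrix();T[:3,3]=s['eef_pos']
        M=T@np.array(c['T_tool_cam'])
    else: M=np.linalg.inv(np.array(c['world_to_cam']))
    return im,d,c,M
def at(c,M,u,v,d=None,z=None):
    r=np.array([(u-c['cx'])/c['fx'],-(v-c['cy'])/c['fy'],-1.])
    D=M[:3,:3]@r;o=M[:3,3]
    k=d if d is not None else (z-o[2])/D[2]
    return o+k*D
def save(n,im,d,c,M): cv2.imwrite(f'pics/{n}.png',im); np.savez(f'pics/{n}.npz',d=d,c=np.array([c['fx'],c['fy'],c['cx'],c['cy']]),M=M,im=im)
def load(n):
    f=np.load(f'pics/{n}.npz'); return f['im'],f['d'],dict(zip(['fx','fy','cx','cy'],f['c'])),f['M']
E
python3 - <<'E'
from h import *
for n in('scene','top'):
    g=grab(n);save(n+'0',*g);print({k:(v if k!='world_to_cam' else np.round(g[3],2).tolist()) for k,v in g[2].items()})
s=env.sense();print(s['eef_pos'],s['tcp_rot'],s['clock'],env.calibration('wrist'))
E
```

```text
pics
{'fx': 467.9052904658078, 'fy': 467.9052904658078, 'cx': 320.8255766337852, 'cy': 232.425585410761, 'world_to_cam': [[-0.52, -0.59, 0.61, 1204.64], [0.85, -0.36, 0.38, 322.13], [-0.01, 0.72, 0.69, 770.27], [0.0, 0.0, 0.0, 1.0]]}
{'fx': 559.410677392512, 'fy': 559.410677392512, 'cx': 309.63138394220397, 'cy': 238.75493570038418, 'world_to_cam': [[-0.02, 0.97, -0.22, 338.45], [-1.0, -0.02, -0.0, -81.77], [-0.01, 0.22, 0.97, 1256.69], [0.0, 0.0, 0.0, 1.0]]}
[ 238.49622768 -495.15266667  252.23931905] [-3.06087621e+00 -6.98591490e-01  3.46283781e-04] 0.1 {'fx': 346.6103342067208, 'fy': 346.6103342067208, 'cx': 319.8612729163811, 'cy': 241.49559594375728, 'T_tool_cam': array([[-1.57347587e-04,  9.55503594e-01,  2.94979417e-01,
         7.42467651e+01],
       [ 9.99999837e-01,  3.12352379e-04, -4.78359681e-04,
        -2.67034678e-02],
       [-5.49211917e-04,  2.94979293e-01, -9.55503488e-01,
        -1.20762681e+02],
       [ 0.00000000e+00,  0.00000000e+00,  0.00000000e+00,
         1.00000000e+00]])}
```

View pics/top0.png

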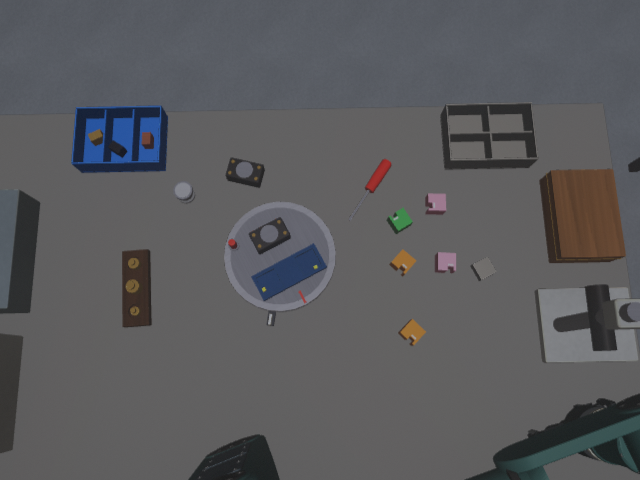

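View pics/scene0.png

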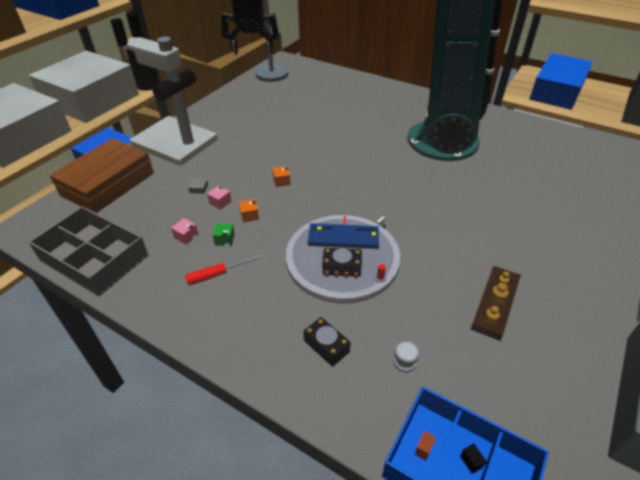

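The top view shows the turntable at about (280,257), the red post at (232,243), and the pointer at (271,318). The orange spacers are at (403,262) and (413,332), with green and pink look-alikes at (400,220), (437,203) and (447,262). The weight stand is at (135,287).

Run:
```python
from h import *
im,d,c,M=load('top0')
a=cv2.resize(im[190:350,215:345],None,fx=4,fy=3.75,interpolation=3)[:, :]
a=cv2.resize(im[195:345,215:345],(520,600),interpolation=3)
b=cv2.resize(im[235:350,385:432],(245,600),interpolation=3)
cv2.imwrite('pics/crop1.png',np.hstack([a,b]))
P=lambda u,v:np.round(at(c,M,u,v,d=d[v,u]),1)
for n,p in dict(disc=(280,210),post=(232,243),sa=(403,262),sb=(413,332),w1=(133,264),w2=(132,286),w3=(135,311),loupe=(184,190),grey=(484,268),spare=(245,172),pointer=(271,318),line=(302,297),rel=(269,234)).items(): print(n,P(*p))
def blob(m,z,n,win):
    m=m.copy(); k=np.zeros_like(m); u0,v0,u1,v1=win;k[v0:v1,u0:u1]=1;m=m&k
    ct=max(cv2.findContours(m.astype(np.uint8),0,1)[0],key=cv2.contourArea);print(n,cv2.contourArea(ct),cv2.minAreaRect(ct),cv2.fitEllipse(ct)[0])
h=cv2.cvtColor(im,40)
o=((h[...,0]>8)&(h[...,0]<20)&(h[...,1]>180)).astype(np.uint8)
blob(o,0,'a',(385,245,425,280));blob(o,0,'b',(395,315,430,350))
w=np.linalg.inv(M); 
for p in[(0,0,0),(238,-495,252)]:
    q=w[:3,:3]@np.array(p)+w[:3,3];print(c['cx']-c['fx']*q[0]/q[2],c['cy']+c['fy']*q[1]/q[2])
```

```text
disc [686.5 -14.5  38.9]
post [604.8  88.4  71.7]
sa [ 562.7 -286.6   33.1]
sb [ 408.7 -299.4   34.3]
w1 [568.7 311.7  39.7]
w2 [517.  305.5  57.7]
w3 [465.  302.4  38. ]
loupe [737.3 203.6  41.9]
grey [ 547.2 -467.7   24.2]
spare [778.   65.1  40.9]
pointer [444.6   7.   33.6]
line [488.9 -61.1  34.5]
rel [622.5   7.8  74.8]Traceback (most recent call last):
  File "<stdin>", line 14, in <module>
  File "<stdin>", line 11, in blob
ValueError: max() iterable argument is empty
```

View pics/crop1.png

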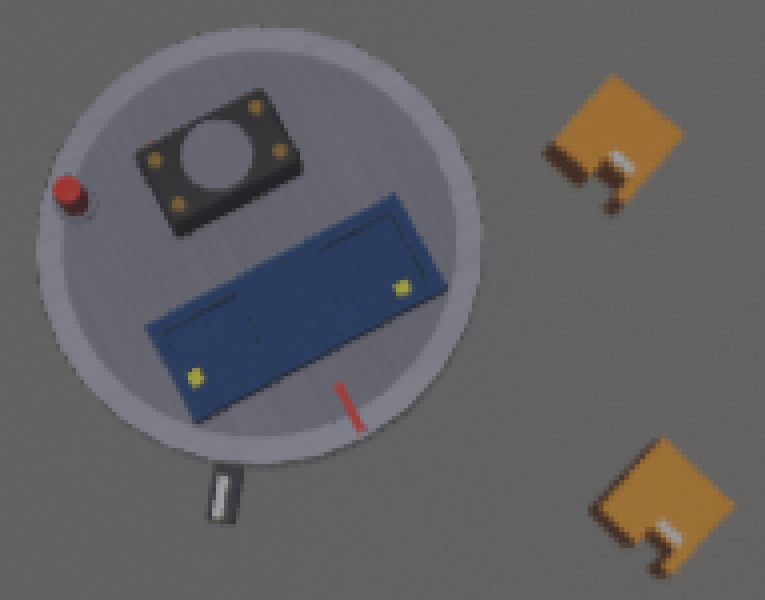

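Run:
```python
from h import *
im,d,c,M=load('top0')
F=lambda u,v:(215+u/4-.4,195+v/4-.4); G=lambda u,v:(385+u/5.21-.4-520/5.21,235+v/5.21-.4)
def P(p,z): return np.round(at(c,M,*p,z=z),1)
print('L,R,T,B',[P(F(*q),35)[:2] for q in((37,244),(481,244),(259,25),(259,461))])
print('post',P(F(68,187),71),'pad',P(F(217,154),74),'ptr',P(F(218,497),35),P(F(226,474),35),P(F(340,384),35),P(F(362,432),35))
print('pl',[P(F(*q),49)[:2] for q in((150,325),(395,195),(447,288),(195,420))])
print('a',[P(G(*q),34)[:2] for q in((550,146),(615,75),(685,133))])
print('b',[P(G(*q),34)[:2] for q in((598,505),(663,438),(734,505))])
```

```text
L,R,T,B [array([584.6, 111.5]), array([ 579.8, -135.6]), array([709.2, -12.9]), array([461.8, -11.4])]
post [608.6  89.5  71. ] pad [624.7   8.2  74. ] ptr [442.7  11.   35. ] [455.1   6.6  35. ] [503.1 -56.1  35. ] [476.5 -67.7  35. ]
pl [array([535.5,  46.9]), array([605.5, -88.3]), array([ 552.8, -115.7]), array([483.1,  22.3])]
a [array([ 561.7, -258.3]), array([ 592. , -287.7]), array([ 566.2, -316.1])]
b [array([ 410.3, -270.5]), array([ 437.3, -299.1]), array([ 409.2, -326.8])]
```

Emit:
{"api": "move_arm", "payload": {
  "commands": [
    {"x":0.9375,"y":-0.674},
    {"x":0.9375,"y":-0.674},
    {"x":0.9375,"y":-0.674},
    {"x":0.9375,"y":-0.674},
    {"x":0.9375,"y":-0.674}
  ],
  "claw": -1,
  "newtons": 40
}}

```text
invalid input
```

Emit:
{"api": "move_arm", "payload": {
  "commands": [
    {"x":0.9375,"y":-0.674},
    {"x":0.9375,"y":-0.674},
    {"x":0.9375,"y":-0.674},
    {"x":0.9375,"y":-0.674},
    {"x":0.9375,"y":-0.674}
  ]
}}

```text
invalid input
```

Emit:
{"api": "move_arm", "payload": {
  "commands": [
    {"x":0.9375,"y":-0.674,"spin":-0.185},
    {"x":0.9375,"y":-0.674,"spin":-0.185},
    {"x":0.9375,"y":-0.674,"spin":-0.185},
    {"x":0.9375,"y":-0.674,"spin":-0.185},
    {"x":0.9375,"y":-0.674,"spin":-0.185},
    {"x":0.9375,"y":-0.674,"spin":-0.185},
    {"x":0.9375,"y":-0.674,"spin":-0.185}
  ]
}}

```text
invalid input
```

Emit:
{"api": "move_arm", "payload": {
  "commands": [
    {"z":0.93},
    {"z":0.93},
    {"z":0.93},
    {"z":0.93},
    {"z":0.93},
    {"z":0.93}
  ]
}}

```text
invalid input
```

Emit:
{"api": "move_arm", "payload": {
  "commands": [
    {"x":0.9375,"y":-0.674,"z":0,"spin":0},
    {"x":0.9375,"y":-0.674,"z":0,"spin":0},
    {"x":0.9375,"y":-0.674,"z":0,"spin":0},
    {"x":0.9375,"y":-0.674,"z":0,"spin":0},
    {"x":0.9375,"y":-0.674,"z":0,"spin":0}
  ],
  "claw": -1,
  "newtons": 40
}}

```text
clock: 0.6
eef_pos: [349.9, -289.8, 253.0]
tcp_rot: [-3.061, -0.702, -0.001]
wrist_force: [0.8, 0.2, 0.8]
finger_gap: 0.147
grasp_force: 0.0
```

Emit:
{"api": "move_arm", "payload": {
  "commands": [
    {"x":0.9375,"y":-0.674,"z":0,"spin":0},
    {"x":0.9375,"y":-0.674,"z":0,"spin":0},
    {"x":0.9375,"y":-0.674,"z":0,"spin":0},
    {"x":0.9375,"y":-0.674,"z":0,"spin":0},
    {"x":0.9375,"y":-0.674,"z":0,"spin":0}
  ]
}}

```text
clock: 1.1
eef_pos: [460.2, -86.8, 252.9]
tcp_rot: [-3.061, -0.703, 0.0]
wrist_force: [1.1, -1.1, 0.3]
finger_gap: -0.0
grasp_force: 0.0
```

Emit:
{"api": "move_arm", "payload": {
  "commands": [
    {"x":0.9375,"y":-0.674,"z":0,"spin":-0.185},
    {"x":0.9375,"y":-0.674,"z":0,"spin":-0.185},
    {"x":0.9375,"y":-0.674,"z":0,"spin":-0.185},
    {"x":0.9375,"y":-0.674,"z":0,"spin":-0.185},
    {"x":0.9375,"y":-0.674,"z":0,"spin":-0.185},
    {"x":0.9375,"y":-0.674,"z":0,"spin":-0.185},
    {"x":0.9375,"y":-0.674,"z":0,"spin":-0.185}
  ]
}}

```text
clock: 1.8
eef_pos: [569.7, 113.2, 252.3]
tcp_rot: [-2.733, -1.549, 0.004]
wrist_force: [-0.5, -0.2, -0.5]
finger_gap: -0.0
grasp_force: 0.0
```

Emit:
{"api": "move_arm", "payload": {
  "commands": [
    {"x":0,"y":0,"z":0.93,"spin":0},
    {"x":0,"y":0,"z":0.93,"spin":0},
    {"x":0,"y":0,"z":0.93,"spin":0},
    {"x":0,"y":0,"z":0.93,"spin":0},
    {"x":0,"y":0,"z":0.93,"spin":0}
  ]
}}

```text
clock: 2.3
eef_pos: [564.5, 110.7, 60.5]
tcp_rot: [-2.731, -1.542, 0.021]
wrist_force: [-0.6, -0.7, -0.9]
finger_gap: -0.0
grasp_force: 0.0
```

Emit:
{"api": "move_arm", "payload": {
  "commands": [
    {"x":0,"y":0,"z":-0.04,"spin":0},
    {"x":0,"y":0.1,"z":-0.04,"spin":0},
    {"x":0.01,"y":0.16,"z":-0.04,"spin":0},
    {"x":0.022,"y":0.22,"z":-0.04,"spin":0},
    {"x":0.024,"y":0.28,"z":-0.04,"spin":0},
    {"x":0.02,"y":0.34,"z":-0.04,"spin":0},
    {"x":0.01,"y":0.39,"z":-0.04,"spin":0},
    {"x":0,"y":0.43,"z":-0.04,"spin":0}
  ]
}}

```text
clock: 3.1
eef_pos: [644.3, 67.9, 75.0]
tcp_rot: [-2.734, -1.547, 0.0]
wrist_force: [-0.9, 3.4, 1.5]
finger_gap: -0.003
grasp_force: 1.3
```

Emit:
{"api": "move_arm", "payload": {
  "commands": [
    {"x":0,"y":0.01,"z":0,"spin":0},
    {"x":0,"y":0.02,"z":0,"spin":0},
    {"x":0,"y":0.02,"z":0,"spin":0},
    {"x":0,"y":0.02,"z":0,"spin":0}
  ]
}}

```text
clock: 3.5
eef_pos: [645.1, 67.3, 75.0]
tcp_rot: [-2.731, -1.546, 0.006]
wrist_force: [-6.9, 4.0, 4.9]
finger_gap: -0.0
grasp_force: 3.9
```

Run:
```python
from h import *
g=grab('top');save('top1',*g);im=g[0]
cv2.imwrite('pics/crop2.png',cv2.resize(im[195:345,215:345],(520,600),interpolation=3))
s=env.sense();print(s['eef_pos'],s['wrist_force'],s['clock'])
```

```text
[645.12766829  67.23311901  74.94561896] [-6.42917876  3.81464466  5.07880579] 3.55
```

View pics/crop2.png

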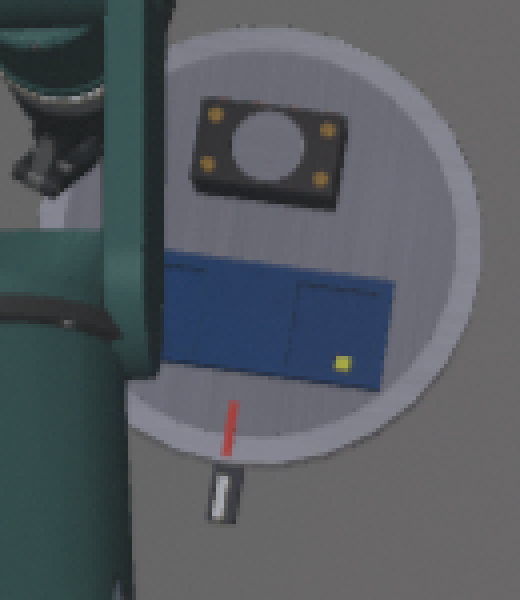

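Red line at about (228,450) meets the white pointer (222,495), so the disc is at its stop. Next I back off, rise and look at the nest with the wrist camera.

Emit:
{"api": "move_arm", "payload": {
  "commands": [
    {"x":0.05,"y":-0.15,"z":0,"spin":0},
    {"x":0.05,"y":-0.15,"z":0,"spin":0},
    {"x":0.05,"y":-0.15,"z":-0.25,"spin":0},
    {"x":0.05,"y":-0.15,"z":-0.5,"spin":0},
    {"x":0.05,"y":-0.15,"z":-0.75,"spin":0},
    {"x":0.05,"y":-0.15,"z":-0.88,"spin":0}
  ]
}}

```text
clock: 4.15
eef_pos: [628.4, 89.4, 257.3]
tcp_rot: [2.73, 1.543, 0.012]
wrist_force: [1.5, -0.7, 0.1]
finger_gap: 0.0
grasp_force: 0.0
```

Emit:
{"api": "move_arm", "payload": {
  "commands": [
    {"x":-0.69,"y":0.23,"z":0,"spin":-0.44},
    {"x":-0.69,"y":0.23,"z":0,"spin":-0.44},
    {"x":-0.69,"y":0.23,"z":0,"spin":-0.44},
    {"x":-0.69,"y":0.23,"z":0,"spin":-0.44},
    {"x":-0.69,"y":0.23,"z":0,"spin":-0.44},
    {"x":-0.69,"y":0.23,"z":0,"spin":-0.44},
    {"x":-0.69,"y":0.23,"z":0,"spin":-0.44},
    {"x":-0.69,"y":0.23,"z":0,"spin":-0.44}
  ]
}}

```text
clock: 4.95
eef_pos: [595.1, -52.9, 250.9]
tcp_rot: [1.405, 2.809, -0.003]
wrist_force: [0.0, 0.4, 1.0]
finger_gap: 0.002
grasp_force: 0.0
```

Emit:
{"api": "move_arm", "payload": {
  "commands": [
    {"x":0,"y":0,"z":0,"spin":-0.058},
    {"x":0,"y":0,"z":0,"spin":-0.058},
    {"x":0,"y":0,"z":0,"spin":-0.058},
    {"x":0,"y":0,"z":0,"spin":-0.058},
    {"x":0,"y":0,"z":0,"spin":-0.058}
  ]
}}

```text
clock: 5.45
eef_pos: [595.0, -51.8, 251.2]
tcp_rot: [1.152, 2.922, -0.001]
wrist_force: [0.8, -0.6, 0.4]
finger_gap: -0.001
grasp_force: 0.0
```

Run:
```python
from h import *
g=grab('wrist');save('wr1',*g)
s=env.sense();print(s['eef_pos'],s['tcp_rot'],s['joint_vel'],s['clock'])
```

```text
[594.99321006 -51.74975609 251.18110421] [ 1.15210924e+00  2.92257677e+00 -7.05527398e-04] [ 0.00307023 -0.00010312 -0.00128185  0.00319836  0.00191927 -0.00138385] 5.5
```

View pics/wr1.png

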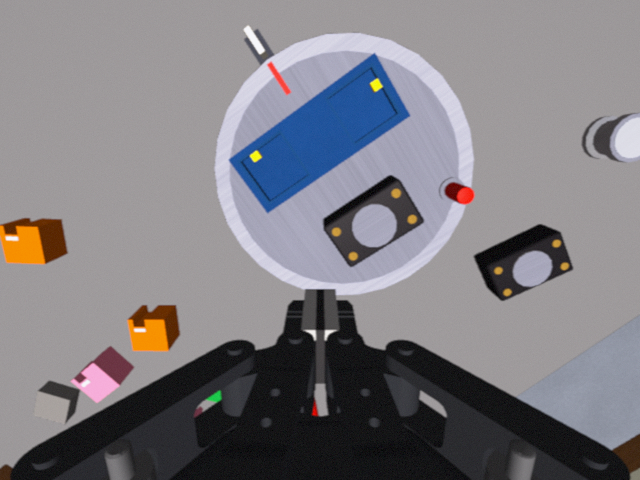

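The wrist view shows the nest plate with corners (375,54), (410,115), (268,212) and (230,159), yellow ribs at (376,85) and (256,156), and the pad at (374,226). The orange spacers are at (155,330) and (35,243), both notched on the upper-left side; pink (103,375) and green (215,400) stay alone.

```bash
cat >> h.py <<'E'
def cloud(d,c,M):
    v,u=np.mgrid[:480,:640]
    r=np.stack([(u-c['cx'])/c['fx'],-(v-c['cy'])/c['fy'],-np.ones_like(d)],-1)*d[...,None]
    return r@M[:3,:3].T+M[:3,3]
def hue(im,lo,hi,s=140,v=60): return cv2.inRange(cv2.cvtColor(im,40),(lo,s,v),(hi,255,255))>0
def rect(xy):
    (x,y),(w,h),a=cv2.minAreaRect(xy.astype(np.float32)); return np.round([x,y,w,h,a],1)
def blobs(m,n=50):
    k,l,s,_=cv2.connectedComponentsWithStats(m.astype(np.uint8)); return [l==i for i in range(1,k) if s[i,4]>n]
def pl(c,M,m,z):
    v,u=np.nonzero(m); return np.array([at(c,M,a,b,z=z)[:2] for a,b in zip(u,v)])
E
python3 - <<'E'
from h import *
im,d,c,M=load('wr1'); X=cloud(d,c,M)
print('granite z',np.median(X[400:401,590:600,2]),X[60,100,2],X[250,560,2],'disc z',X[200,290,2],X[270,300,2])
b=hue(im,100,125)&(abs(X[...,2]-49)<6)
for q in blobs(b,800): print('plate',rect(pl(c,M,q,49)),np.median(X[q][:,2]))
for q in blobs(hue(im,24,34,150,100),20): print('rib',pl(c,M,q,46.5).mean(0),np.median(X[q],0))
for q in blobs(hue(im,8,19,180,80),150):
    t=q&(X[...,2]>31)&(X[...,2]<38); print('spacer',t.sum(),rect(pl(c,M,t,34)) if t.sum()>50 else '',np.median(X[t],0))
p=(abs(X[...,2]-74)<5)&(cv2.cvtColor(im,40)[...,1]<60)&(cv2.cvtColor(im,6)>120)
for q in blobs(p,200): print('pad',pl(c,M,q,74).mean(0),rect(pl(c,M,q,74)),np.median(X[q],0))
r=(abs(X[...,2]-35)<5)&(np.hypot(X[...,0]-585,X[...,1]+12)<140)
print('disc',cv2.minEnclosingCircle(pl(c,M,r,35).astype(np.float32)))
E
```

```text
granite z -746.9217809529974 0.5749515169781603 36.39846307663498 disc z 35.48086111381485 34.63621358619952
plate [539.5  -4.7 154.7  58.8  81. ] 48.97927781192925
rib [542.00844295  61.84535018] [541.78896311  61.82741534  46.6450986 ]
rib [512.49643012 -56.87117447] [512.39969621 -56.67932298  46.50435487]
spacer 1370 [ 409.9 -296.5   42.6   40.8   45.1] [ 411.08948932 -296.99051809   34.22879704]
spacer 1066 [ 563.7 -285.2   41.1   41.9   47. ] [ 565.56371501 -285.98706535   34.23069485]
pad [628.04711075 -18.61658997] [628.1 -18.6  39.1  38.4  47. ] [628.02958244 -18.50852361  74.18150653]
disc ((576.5111694335938, -10.069840431213379), 131.04367065429688)
```

Emit:
{"api": "move_arm", "payload": {
  "commands": [
    {"x":-0.682,"y":-0.96,"z":0,"spin":0},
    {"x":-0.682,"y":-0.96,"z":0,"spin":0},
    {"x":-0.682,"y":-0.96,"z":0,"spin":0},
    {"x":-0.682,"y":-0.96,"z":0,"spin":0},
    {"x":-0.682,"y":-0.96,"z":0,"spin":0},
    {"x":-0.682,"y":-0.96,"z":0,"spin":0},
    {"x":-0.682,"y":-0.96,"z":0,"spin":0}
  ],
  "claw": 0.6
}}

```text
clock: 6.2
eef_pos: [563.5, -285.6, 251.0]
tcp_rot: [-1.154, -2.921, -0.001]
wrist_force: [-0.2, 0.3, 0.4]
finger_gap: 0.802
grasp_force: 0.0
```

Emit:
{"api": "move_arm", "payload": {
  "commands": [
    {"x":0,"y":0,"z":0.8,"spin":0},
    {"x":0,"y":0,"z":0.8,"spin":0},
    {"x":0,"y":0,"z":0.8,"spin":0},
    {"x":0,"y":0,"z":0.8,"spin":0},
    {"x":0,"y":0,"z":0.8,"spin":0},
    {"x":0,"y":0,"z":0.8,"spin":0},
    {"x":0,"y":0,"z":0.8,"spin":0}
  ]
}}

```text
clock: 6.9
eef_pos: [566.1, -285.8, 95.8]
tcp_rot: [1.148, 2.916, -0.002]
wrist_force: [0.6, -0.6, -0.5]
finger_gap: 0.799
grasp_force: 0.0
```

Run:
```python
from h import *
g=grab('wrist');save('wr2',*g)
s=env.sense();print(s['eef_pos'],s['tcp_rot'],s['finger_gap'],env.tip_reach)
im,d,c,M=g; X=cloud(d,c,M)
for q in blobs(hue(im,8,19,180,80),150):
    t=q&(X[...,2]>31)&(X[...,2]<38); print('spacer',t.sum(),rect(pl(c,M,t,34)) if t.sum()>50 else '',np.median(X[t],0))
```

```text
[ 565.84180652 -285.83006222   95.48888477] [ 1.14797197e+00  2.91682308e+00 -2.08879207e-03] 0.7983687509971017 22.0
spacer 7194 [ 410.2 -297.3   42.1   39.9   44.6] [ 410.88970679 -297.945884     34.12478372]
spacer 3700 [ 563.8 -286.4   39.5   40.3   47. ] [ 566.36335432 -288.33402786   34.21296205]
```

View pics/wr2.png

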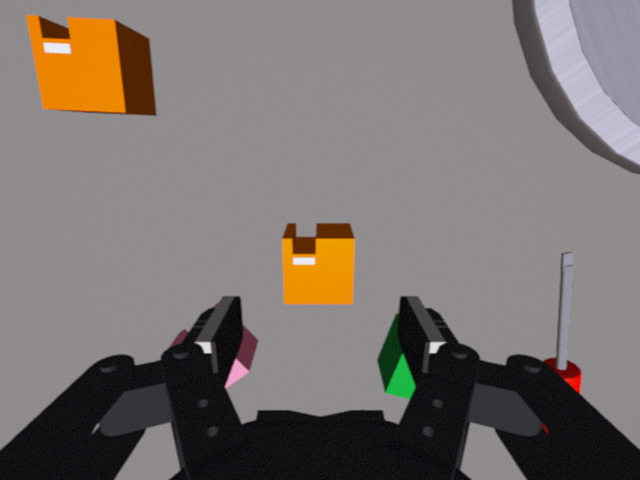

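Emit:
{"api": "move_arm", "payload": {
  "commands": [
    {"x":0,"y":0,"z":0,"spin":0},
    {"x":0,"y":0,"z":0.12,"spin":0},
    {"x":0,"y":0,"z":0.22,"spin":0},
    {"x":0,"y":0,"z":0.29,"spin":0},
    {"x":0,"y":0,"z":0.29,"spin":0},
    {"x":0,"y":0,"z":0.29,"spin":0},
    {"x":0,"y":0,"z":0.29,"spin":0}
  ],
  "claw": 0.25
}}

```text
clock: 7.65
eef_pos: [564.8, -285.5, 35.0]
tcp_rot: [1.15, 2.92, -0.001]
wrist_force: [0.4, -0.0, 0.5]
finger_gap: 0.627
grasp_force: 0.0
```

Emit:
{"api": "move_arm", "payload": {
  "commands": [
    {"x":0,"y":0,"z":0,"spin":0},
    {"x":0,"y":0,"z":0,"spin":0},
    {"x":0,"y":0,"z":0,"spin":0},
    {"x":0,"y":0,"z":0,"spin":0}
  ]
}}

```text
clock: 8.05
eef_pos: [563.9, -285.0, 33.6]
tcp_rot: [1.151, 2.923, -0.0]
wrist_force: [0.0, 0.5, 0.1]
finger_gap: 0.622
grasp_force: 0.0
```

Emit:
{"api": "move_arm", "payload": {
  "commands": [
    {"x":0,"y":0,"z":0,"spin":0},
    {"x":0,"y":0,"z":0,"spin":0},
    {"x":0,"y":0,"z":0,"spin":0},
    {"x":0,"y":0,"z":0,"spin":0},
    {"x":0,"y":0,"z":0,"spin":0}
  ],
  "claw": -0.4,
  "newtons": 30
}}

```text
clock: 8.55
eef_pos: [563.9, -285.0, 33.5]
tcp_rot: [1.151, 2.923, -0.0]
wrist_force: [-0.1, -0.6, 0.7]
finger_gap: 0.461
grasp_force: 32.1
```

Emit:
{"api": "move_arm", "payload": {
  "commands": [
    {"x":0,"y":0,"z":-0.15,"spin":0},
    {"x":0,"y":0,"z":-0.35,"spin":0},
    {"x":0,"y":0,"z":-0.55,"spin":0},
    {"x":0,"y":0,"z":-0.65,"spin":0},
    {"x":0,"y":0,"z":-0.65,"spin":0}
  ]
}}

```text
clock: 9.05
eef_pos: [565.6, -286.0, 168.0]
tcp_rot: [1.148, 2.915, -0.002]
wrist_force: [-0.6, -1.0, -0.8]
finger_gap: 0.465
grasp_force: 31.9
```

Emit:
{"api": "move_arm", "payload": {
  "commands": [
    {"x":0.3,"y":0.285,"z":0,"spin":0},
    {"x":0.59,"y":0.57,"z":0,"spin":0},
    {"x":0.59,"y":0.57,"z":0,"spin":0},
    {"x":0.59,"y":0.57,"z":0,"spin":0},
    {"x":0.59,"y":0.57,"z":0,"spin":0}
  ]
}}

```text
clock: 9.55
eef_pos: [554.2, -118.8, 161.2]
tcp_rot: [-1.144, -2.922, 0.0]
wrist_force: [-0.2, 1.0, 0.2]
finger_gap: 0.46
grasp_force: 31.9
```

Emit:
{"api": "move_arm", "payload": {
  "commands": [
    {"x":0.3,"y":0.285,"z":0,"spin":0.1},
    {"x":0.59,"y":0.57,"z":0,"spin":0.311},
    {"x":0.59,"y":0.57,"z":0,"spin":0.311},
    {"x":0.59,"y":0.57,"z":0,"spin":0.311},
    {"x":0.59,"y":0.57,"z":0,"spin":0.311},
    {"x":0.59,"y":0.57,"z":0,"spin":0.311},
    {"x":0.59,"y":0.57,"z":0,"spin":0.311},
    {"x":0.59,"y":0.57,"z":0,"spin":0.311}
  ]
}}

```text
clock: 10.35
eef_pos: [546.9, 41.1, 162.0]
tcp_rot: [-2.39, -2.039, 0.003]
wrist_force: [-0.5, -0.2, 0.3]
finger_gap: 0.466
grasp_force: 31.8
```

Emit:
{"api": "move_arm", "payload": {
  "commands": [
    {"x":0,"y":0,"z":0,"spin":0},
    {"x":0,"y":0,"z":0,"spin":0},
    {"x":0,"y":0,"z":0,"spin":0}
  ]
}}

```text
clock: 10.65
eef_pos: [546.7, 42.3, 163.1]
tcp_rot: [2.388, 2.041, -0.0]
wrist_force: [0.3, -0.5, -0.8]
finger_gap: 0.456
grasp_force: 31.8
```

Run:
```python
from h import *
g=grab('wrist');save('wr3',*g)
s=env.sense();print(s['eef_pos'],s['tcp_rot'],s['finger_gap'])
im,d,c,M=g; X=cloud(d,c,M)
z=X[...,2]
b=hue(im,100,125)&(abs(z-49)<6)
for q in blobs(b,800): print('plate',rect(pl(c,M,q,49)))
for q in blobs(hue(im,24,34,150,100),20): print('rib',pl(c,M,q,46.5).mean(0),np.median(X[q],0))
for q in blobs(hue(im,8,19,180,80),150):
    zt=np.percentile(z[q],90); t=q&(abs(z-zt)<3); print('spacer',t.sum(),zt,rect(pl(c,M,t,zt)))
```

```text
[546.71142818  42.44072752 163.19099495] [ 2.38796565e+00  2.04120061e+00 -2.60370442e-04] 0.45760750662322724
plate [548.4  51.4  43.8  59.   81. ]
rib [542.01129308  62.21497186] [542.05724674  62.3300805   46.76458455]
spacer 8095 164.41070598881888 [545.7  41.   40.9  40.6  81. ]
```

View pics/wr3.png

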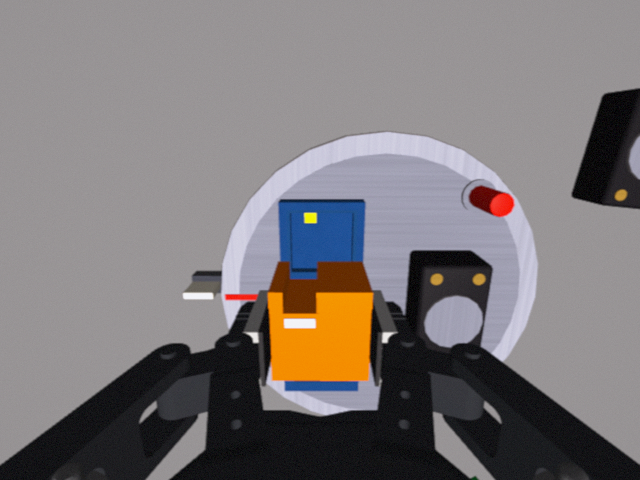

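Emit:
{"api": "move_arm", "payload": {
  "commands": [
    {"x":0.007,"y":0.0035,"z":0.1,"spin":0},
    {"x":0.007,"y":0.0035,"z":0.2,"spin":0},
    {"x":0.007,"y":0.0035,"z":0.28,"spin":0},
    {"x":0.007,"y":0.0035,"z":0.33,"spin":0},
    {"x":0.007,"y":0.0035,"z":0.36,"spin":0},
    {"x":0.007,"y":0.0035,"z":0.38,"spin":0},
    {"x":0.007,"y":0.0035,"z":0.4,"spin":0},
    {"x":0.007,"y":0.0035,"z":0.41,"spin":0}
  ]
}}

```text
clock: 11.5
eef_pos: [547.9, 44.0, 81.6]
tcp_rot: [2.388, 2.041, 0.001]
wrist_force: [-0.7, 0.2, 0.3]
finger_gap: 0.46
grasp_force: 31.8
```

Emit:
{"api": "move_arm", "payload": {
  "commands": [
    {"x":0,"y":0,"z":0.01,"spin":0},
    {"x":0,"y":0,"z":0.02,"spin":0},
    {"x":0,"y":0,"z":0.03,"spin":0},
    {"x":0,"y":0,"z":0.04,"spin":0},
    {"x":0,"y":0,"z":0.04,"spin":0},
    {"x":0,"y":0,"z":0.04,"spin":0}
  ]
}}

```text
clock: 12.1
eef_pos: [547.5, 44.1, 73.3]
tcp_rot: [-2.388, -2.041, 0.0]
wrist_force: [0.6, -0.1, -0.5]
finger_gap: 0.461
grasp_force: 31.8
```

Emit:
{"api": "move_arm", "payload": {
  "commands": [
    {"x":0,"y":0,"z":0,"spin":0},
    {"x":0,"y":0,"z":0,"spin":0},
    {"x":0,"y":0,"z":0,"spin":0},
    {"x":0,"y":0,"z":0,"spin":0}
  ],
  "claw": 0.25
}}

```text
clock: 12.5
eef_pos: [547.7, 44.0, 73.5]
tcp_rot: [2.388, 2.041, 0.0]
wrist_force: [0.3, -0.5, 1.1]
finger_gap: 0.625
grasp_force: 0.0
```

Emit:
{"api": "move_arm", "payload": {
  "commands": [
    {"x":0,"y":0,"z":-0.1,"spin":0},
    {"x":0,"y":0,"z":-0.25,"spin":0},
    {"x":0,"y":0,"z":-0.5,"spin":0},
    {"x":0,"y":0,"z":-0.75,"spin":0},
    {"x":0,"y":0,"z":-0.88,"spin":0},
    {"x":0,"y":0,"z":-0.88,"spin":0},
    {"x":0,"y":0,"z":-0.88,"spin":0}
  ]
}}

```text
clock: 13.2
eef_pos: [547.7, 44.0, 249.7]
tcp_rot: [2.388, 2.04, 0.001]
wrist_force: [-0.9, -0.0, -1.1]
finger_gap: 0.626
grasp_force: 0.0
```

Run:
```python
from h import *
g=grab('wrist');save('wr4',*g)
s=env.sense();print(s['eef_pos'],s['tcp_rot'],s['finger_gap'])
im,d,c,M=g; X=cloud(d,c,M)
z=X[...,2]
for q in blobs(hue(im,8,19,180,80),150):
    zt=np.percentile(z[q],80); t=q&(abs(z-zt)<3); print('spacer',t.sum(),zt,rect(pl(c,M,t,zt)))
```

```text
[547.02173439  44.07422996 248.03187841] [-2.38741939 -2.04007726  0.00245579] 0.6245536158868987
spacer 278 73.29630098528435 [546.6  42.4  39.4  38.7  80.7]
```

Emit:
{"api": "move_arm", "payload": {
  "commands": [
    {"x":-0.895,"y":-0.207,"z":0,"spin":0},
    {"x":-0.895,"y":-0.207,"z":0,"spin":0},
    {"x":-0.895,"y":-0.207,"z":0,"spin":0},
    {"x":-0.895,"y":-0.207,"z":0,"spin":0},
    {"x":-0.895,"y":-0.207,"z":0,"spin":0}
  ]
}}

```text
clock: 13.75
eef_pos: [476.4, -129.4, 246.6]
tcp_rot: [-2.392, -2.032, 0.006]
wrist_force: [1.3, 0.2, 0.7]
finger_gap: 0.625
grasp_force: 0.0
```

Emit:
{"api": "move_arm", "payload": {
  "commands": [
    {"x":-0.895,"y":-0.207,"z":0,"spin":-0.3},
    {"x":-0.895,"y":-0.207,"z":0,"spin":-0.3},
    {"x":-0.895,"y":-0.207,"z":0,"spin":-0.3},
    {"x":-0.895,"y":-0.207,"z":0,"spin":-0.3},
    {"x":-0.895,"y":-0.207,"z":0,"spin":-0.3},
    {"x":-0.895,"y":-0.207,"z":0,"spin":-0.3},
    {"x":-0.895,"y":-0.207,"z":0,"spin":-0.3},
    {"x":-0.895,"y":-0.207,"z":0,"spin":-0.3}
  ]
}}

```text
clock: 14.55
eef_pos: [409.8, -295.8, 247.1]
tcp_rot: [-1.2, -2.899, -0.003]
wrist_force: [0.0, -0.3, 0.0]
finger_gap: 0.627
grasp_force: 0.0
```

Emit:
{"api": "move_arm", "payload": {
  "commands": [
    {"x":0,"y":0,"z":0.25,"spin":0},
    {"x":0,"y":0,"z":0.5,"spin":0},
    {"x":0,"y":0,"z":0.7,"spin":0},
    {"x":0,"y":0,"z":0.8,"spin":0},
    {"x":0,"y":0,"z":0.8,"spin":0},
    {"x":0,"y":0,"z":0.8,"spin":0},
    {"x":0,"y":0,"z":0.8,"spin":0}
  ]
}}

```text
clock: 15.25
eef_pos: [411.1, -297.3, 91.2]
tcp_rot: [1.201, 2.9, -0.002]
wrist_force: [0.9, -0.7, -0.1]
finger_gap: 0.623
grasp_force: 0.0
```

Run:
```python
from h import *
g=grab('wrist');save('wr5',*g)
s=env.sense();print(s['eef_pos'],s['tcp_rot'],s['finger_gap'])
im,d,c,M=g; X=cloud(d,c,M)
z=X[...,2]
for q in blobs(hue(im,8,19,180,80),150):
    t=q&(abs(z-34)<3); print('spacer',t.sum(),rect(pl(c,M,t,34)))
```

```text
[ 411.14582106 -297.47116892   91.44823157] [ 1.20046340e+00  2.89900207e+00 -2.21094881e-03] 0.6225363335949516
spacer 3814 [ 408.7 -297.5   39.6   40.6   45. ]
```

Emit:
{"api": "move_arm", "payload": {
  "commands": [
    {"x":0,"y":-0.005,"z":0,"spin":0},
    {"x":0,"y":-0.005,"z":0.12,"spin":0},
    {"x":0,"y":-0.005,"z":0.22,"spin":0},
    {"x":0,"y":-0.005,"z":0.278,"spin":0},
    {"x":0,"y":-0.005,"z":0.278,"spin":0},
    {"x":0,"y":-0.005,"z":0.278,"spin":0},
    {"x":0,"y":-0.005,"z":0.278,"spin":0},
    {"x":0,"y":-0.005,"z":0.278,"spin":0}
  ]
}}

```text
clock: 16.1
eef_pos: [409.9, -298.0, 35.0]
tcp_rot: [1.201, 2.901, -0.001]
wrist_force: [-0.0, -0.2, -0.5]
finger_gap: 0.625
grasp_force: 0.0
```

Emit:
{"api": "move_arm", "payload": {
  "commands": [
    {"x":0,"y":0,"z":0,"spin":0},
    {"x":0,"y":0,"z":0,"spin":0},
    {"x":0,"y":0,"z":0,"spin":0},
    {"x":0,"y":0,"z":0,"spin":0}
  ]
}}

```text
clock: 16.5
eef_pos: [409.2, -297.4, 33.8]
tcp_rot: [1.201, 2.903, -0.0]
wrist_force: [0.5, 0.0, -0.6]
finger_gap: 0.627
grasp_force: 0.0
```

Emit:
{"api": "move_arm", "payload": {
  "commands": [
    {"x":0,"y":0,"z":0,"spin":0},
    {"x":0,"y":0,"z":0,"spin":0},
    {"x":0,"y":0,"z":0,"spin":0},
    {"x":0,"y":0,"z":0,"spin":0},
    {"x":0,"y":0,"z":0,"spin":0}
  ],
  "claw": -0.4
}}

```text
clock: 17.0
eef_pos: [409.3, -297.5, 33.8]
tcp_rot: [1.201, 2.902, -0.0]
wrist_force: [0.2, -0.3, 1.3]
finger_gap: 0.46
grasp_force: 32.0
```

Emit:
{"api": "move_arm", "payload": {
  "commands": [
    {"x":0,"y":0,"z":-0.15,"spin":0},
    {"x":0,"y":0,"z":-0.35,"spin":0},
    {"x":0,"y":0,"z":-0.55,"spin":0},
    {"x":0,"y":0,"z":-0.7,"spin":0},
    {"x":0,"y":0,"z":-0.7,"spin":0},
    {"x":0,"y":0,"z":-0.7,"spin":0}
  ]
}}

```text
clock: 17.6
eef_pos: [409.3, -297.4, 173.9]
tcp_rot: [1.201, 2.902, -0.0]
wrist_force: [1.1, -0.5, -0.4]
finger_gap: 0.46
grasp_force: 31.8
```

Emit:
{"api": "move_arm", "payload": {
  "commands": [
    {"x":0,"y":0.25,"z":0,"spin":0},
    {"x":0,"y":0.5,"z":0,"spin":0},
    {"x":0,"y":0.7,"z":0,"spin":0},
    {"x":0,"y":0.8,"z":0,"spin":0}
  ]
}}

```text
clock: 18.0
eef_pos: [522.8, -181.0, 170.4]
tcp_rot: [-1.195, -2.9, -0.002]
wrist_force: [-0.1, -0.2, 0.1]
finger_gap: 0.459
grasp_force: 31.8
```

Emit:
{"api": "move_arm", "payload": {
  "commands": [
    {"x":0.2,"y":0.25,"z":0,"spin":-0.04},
    {"x":0.436,"y":0.498,"z":0,"spin":-0.2},
    {"x":0.436,"y":0.498,"z":0,"spin":-0.2},
    {"x":0.436,"y":0.498,"z":0,"spin":-0.2},
    {"x":0.436,"y":0.498,"z":0,"spin":-0.2},
    {"x":0.436,"y":0.498,"z":0,"spin":-0.2},
    {"x":0.436,"y":0.498,"z":0,"spin":-0.2},
    {"x":0.436,"y":0.498,"z":0,"spin":-0.2}
  ]
}}

```text
clock: 18.8
eef_pos: [530.5, -52.2, 172.5]
tcp_rot: [-0.248, -3.13, -0.0]
wrist_force: [1.0, -0.1, 0.0]
finger_gap: 0.46
grasp_force: 31.8
```

Emit:
{"api": "move_arm", "payload": {
  "commands": [
    {"x":0,"y":0,"z":0,"spin":0},
    {"x":0,"y":0,"z":0,"spin":0},
    {"x":0,"y":0,"z":0,"spin":0},
    {"x":0,"y":0,"z":0,"spin":0}
  ]
}}

```text
clock: 19.2
eef_pos: [531.0, -52.1, 173.8]
tcp_rot: [0.246, 3.132, -0.0]
wrist_force: [-0.1, -0.2, -0.5]
finger_gap: 0.459
grasp_force: 31.8
```

Run:
```python
from h import *
g=grab('wrist');save('wr6',*g)
s=env.sense();print(s['eef_pos'],s['tcp_rot'],s['finger_gap'])
im,d,c,M=g; X=cloud(d,c,M)
z=X[...,2]
for q in blobs(hue(im,24,34,150,100),20): print('rib',pl(c,M,q,46.5).mean(0),np.median(X[q],0))
for q in blobs(hue(im,8,19,180,80),150):
    zt=np.percentile(z[q],85); t=q&(abs(z-zt)<3); print('spacer',t.sum(),zt,rect(pl(c,M,t,zt)))
```

```text
[531.05030034 -52.12684766 173.79582011] [ 2.45885784e-01  3.13172872e+00 -1.24289914e-04] 0.4593129401600443
rib [512.51602226 -57.2450835 ] [512.43787128 -57.28530917  46.73701699]
spacer 2977 73.63717561041054 [545.1  40.9  40.7  39.8  81. ]
spacer 8103 174.6106151525936 [529.9 -52.7  40.4  40.9  81. ]
```

View pics/wr6.png

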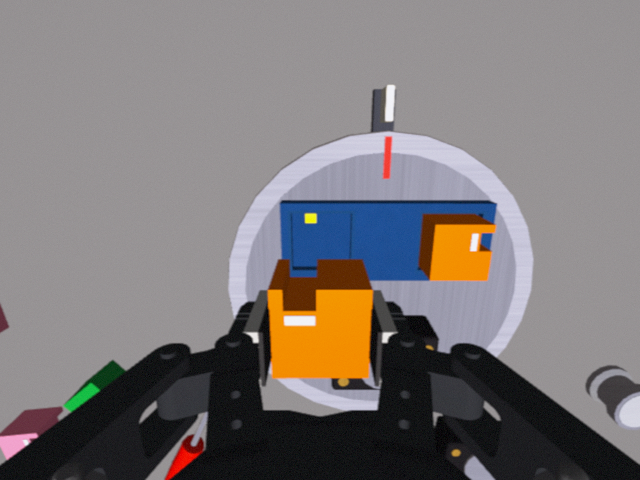

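Emit:
{"api": "move_arm", "payload": {
  "commands": [
    {"x":-0.007,"y":0.002,"z":0.1,"spin":0},
    {"x":-0.007,"y":0.002,"z":0.22,"spin":0},
    {"x":-0.007,"y":0.002,"z":0.32,"spin":0},
    {"x":-0.007,"y":0.002,"z":0.38,"spin":0},
    {"x":-0.007,"y":0.002,"z":0.41,"spin":0},
    {"x":-0.007,"y":0.002,"z":0.43,"spin":0},
    {"x":-0.007,"y":0.002,"z":0.45,"spin":0},
    {"x":-0.007,"y":0.002,"z":0.46,"spin":0}
  ]
}}

```text
clock: 20.05
eef_pos: [532.9, -52.0, 82.2]
tcp_rot: [0.246, 3.131, -0.0]
wrist_force: [-0.2, 0.0, -0.0]
finger_gap: 0.459
grasp_force: 31.8
```

Emit:
{"api": "move_arm", "payload": {
  "commands": [
    {"x":0,"y":0,"z":0.01,"spin":0},
    {"x":0,"y":0,"z":0.02,"spin":0},
    {"x":0,"y":0,"z":0.03,"spin":0},
    {"x":0,"y":0,"z":0.041,"spin":0},
    {"x":0,"y":0,"z":0.041,"spin":0},
    {"x":0,"y":0,"z":0.041,"spin":0}
  ]
}}

```text
clock: 20.65
eef_pos: [532.4, -51.9, 73.4]
tcp_rot: [-0.246, -3.132, 0.0]
wrist_force: [0.1, -0.1, -0.5]
finger_gap: 0.458
grasp_force: 31.8
```

Emit:
{"api": "move_arm", "payload": {
  "commands": [
    {"x":0,"y":0,"z":0,"spin":0},
    {"x":0,"y":0,"z":0,"spin":0},
    {"x":0,"y":0,"z":0,"spin":0},
    {"x":0,"y":0,"z":0,"spin":0}
  ],
  "claw": 0.25
}}

```text
clock: 21.05
eef_pos: [532.5, -51.9, 73.6]
tcp_rot: [0.246, 3.132, -0.0]
wrist_force: [0.4, -0.9, -0.2]
finger_gap: 0.625
grasp_force: 0.0
```

Emit:
{"api": "move_arm", "payload": {
  "commands": [
    {"x":0,"y":0,"z":-0.1,"spin":0},
    {"x":0,"y":0,"z":-0.25,"spin":0},
    {"x":0,"y":0,"z":-0.5,"spin":0},
    {"x":0,"y":0,"z":-0.75,"spin":0},
    {"x":0,"y":0,"z":-0.88,"spin":0},
    {"x":0,"y":0,"z":-0.88,"spin":0}
  ]
}}

```text
clock: 21.65
eef_pos: [534.7, -52.3, 256.0]
tcp_rot: [0.245, 3.12, -0.002]
wrist_force: [-0.2, 0.1, 0.2]
finger_gap: 0.625
grasp_force: 0.0
```

Emit:
{"api": "move_arm", "payload": {
  "commands": [
    {"x":0.18,"y":0.877,"z":0,"spin":0},
    {"x":0.18,"y":0.877,"z":0,"spin":0},
    {"x":0.18,"y":0.877,"z":0,"spin":0},
    {"x":0.18,"y":0.877,"z":0,"spin":0},
    {"x":0.18,"y":0.877,"z":0,"spin":0}
  ]
}}

```text
clock: 22.15
eef_pos: [523.1, 130.5, 247.8]
tcp_rot: [-0.237, -3.13, -0.001]
wrist_force: [-0.5, -1.2, 0.2]
finger_gap: 0.621
grasp_force: 0.0
```

Emit:
{"api": "move_arm", "payload": {
  "commands": [
    {"x":0.18,"y":0.877,"z":0.2,"spin":-0.078},
    {"x":0.18,"y":0.877,"z":0.4,"spin":-0.078},
    {"x":0.18,"y":0.877,"z":0.45,"spin":-0.078},
    {"x":0.18,"y":0.877,"z":0.45,"spin":-0.078},
    {"x":0.18,"y":0.877,"z":0.45,"spin":-0.078},
    {"x":0.18,"y":0.877,"z":0.45,"spin":-0.078},
    {"x":0.18,"y":0.877,"z":0.45,"spin":-0.078},
    {"x":0.18,"y":0.877,"z":0.45,"spin":-0.078}
  ]
}}

```text
clock: 22.95
eef_pos: [517.2, 304.5, 161.0]
tcp_rot: [-0.135, 3.136, 0.001]
wrist_force: [-0.5, 0.5, 0.9]
finger_gap: 0.625
grasp_force: 0.0
```

Run:
```python
from h import *
g=grab('wrist');save('wr7',*g)
t=grab('top');save('top2',*t)
s=env.sense();print(s['eef_pos'],s['tcp_rot'],s['finger_gap'])
im,d,c,M=g; X=cloud(d,c,M)
m=hue(im,15,32,100,60)&(X[...,2]>45)&(X[...,2]<65)
for q in blobs(m,80):
    zt=np.median(X[q][:,2]); print('knob',q.sum(),zt,rect(pl(c,M,q,zt)))
im,d,c,M=t; X=cloud(d,c,M)
for q in blobs(hue(im,8,19,180,80),60):
    zt=np.percentile(X[...,2][q],70);print('sp',q.sum(),zt,rect(pl(c,M,q,zt)))
```

```text
[517.03008783 304.73849185 161.04407222] [-1.35752390e-01  3.13610825e+00  1.09592546e-03] 0.6292114245078942
knob 552 57.041132403917416 [518.4 311.1  18.9  16.5   4.9]
knob 243 47.08969973029318 [571.9 314.6  14.5  12.9   4.9]
```

View pics/wr7.png

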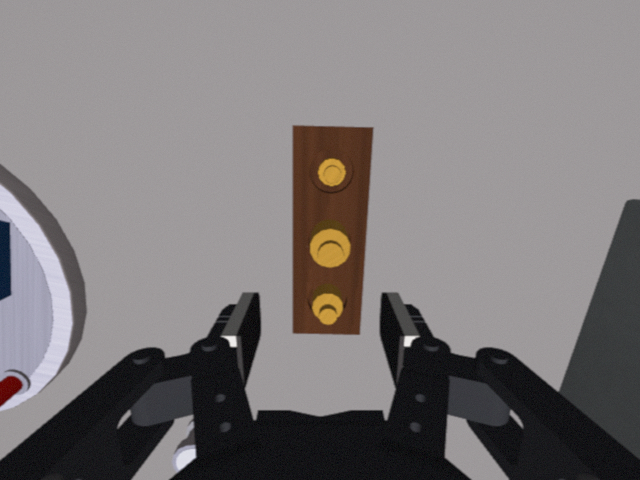

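The wrist view shows the stand with its three weights. The largest is the middle one at (330,248), with knob top at z 57; the medium is nearer at (327,308) and the small one farther at (331,172).

Emit:
{"api": "move_arm", "payload": {
  "commands": [
    {"x":-0.013,"y":0.025,"z":0.1,"spin":0},
    {"x":-0.013,"y":0.025,"z":0.25,"spin":0},
    {"x":-0.013,"y":0.025,"z":0.4,"spin":0},
    {"x":-0.013,"y":0.025,"z":0.5,"spin":0},
    {"x":-0.013,"y":0.025,"z":0.54,"spin":0},
    {"x":-0.013,"y":0.025,"z":0.557,"spin":0},
    {"x":-0.013,"y":0.025,"z":0.557,"spin":0},
    {"x":-0.013,"y":0.025,"z":0.557,"spin":0}
  ]
}}

```text
clock: 23.85
eef_pos: [519.3, 311.4, 49.9]
tcp_rot: [-0.139, 3.136, 0.002]
wrist_force: [-0.2, 0.5, -0.6]
finger_gap: 0.63
grasp_force: 0.0
```

Emit:
{"api": "move_arm", "payload": {
  "commands": [
    {"x":0,"y":0,"z":0,"spin":0},
    {"x":0,"y":0,"z":0,"spin":0},
    {"x":0,"y":0,"z":0,"spin":0}
  ]
}}

```text
clock: 24.15
eef_pos: [518.4, 311.2, 48.7]
tcp_rot: [-0.139, 3.137, 0.0]
wrist_force: [-0.1, 0.3, -0.3]
finger_gap: 0.629
grasp_force: 0.0
```

Emit:
{"api": "move_arm", "payload": {
  "commands": [
    {"x":0,"y":0,"z":0,"spin":0},
    {"x":0,"y":0,"z":0,"spin":0},
    {"x":0,"y":0,"z":0,"spin":0},
    {"x":0,"y":0,"z":0,"spin":0},
    {"x":0,"y":0,"z":0,"spin":0},
    {"x":0,"y":0,"z":0,"spin":0}
  ],
  "claw": -0.6,
  "newtons": 30
}}

```text
clock: 24.75
eef_pos: [518.3, 311.2, 48.4]
tcp_rot: [-0.139, 3.138, 0.001]
wrist_force: [-0.3, 0.7, 2.2]
finger_gap: 0.337
grasp_force: 30.0
```

Emit:
{"api": "move_arm", "payload": {
  "commands": [
    {"x":0,"y":0,"z":-0.1,"spin":0},
    {"x":0,"y":0,"z":-0.25,"spin":0},
    {"x":0,"y":0,"z":-0.45,"spin":0},
    {"x":0,"y":0,"z":-0.6,"spin":0},
    {"x":0,"y":0,"z":-0.65,"spin":0},
    {"x":0,"y":0,"z":-0.65,"spin":0}
  ]
}}

```text
clock: 25.35
eef_pos: [518.8, 311.2, 179.1]
tcp_rot: [-0.139, 3.136, 0.001]
wrist_force: [-0.2, -0.2, -1.9]
finger_gap: 0.333
grasp_force: 30.5
```

Emit:
{"api": "move_arm", "payload": {
  "commands": [
    {"x":-0.03,"y":-0.15,"z":0,"spin":0},
    {"x":-0.08,"y":-0.35,"z":0,"spin":0},
    {"x":-0.14,"y":-0.6,"z":0,"spin":0},
    {"x":-0.202,"y":-0.845,"z":0,"spin":0}
  ]
}}

```text
clock: 25.75
eef_pos: [571.3, 146.6, 174.1]
tcp_rot: [0.141, -3.132, 0.001]
wrist_force: [0.1, 0.4, -1.0]
finger_gap: 0.333
grasp_force: 30.5
```

Emit:
{"api": "move_arm", "payload": {
  "commands": [
    {"x":-0.05,"y":-0.22,"z":0,"spin":0},
    {"x":-0.1,"y":-0.43,"z":0,"spin":0},
    {"x":-0.15,"y":-0.63,"z":0,"spin":0},
    {"x":-0.19,"y":-0.77,"z":0,"spin":0},
    {"x":-0.202,"y":-0.845,"z":0,"spin":0},
    {"x":-0.202,"y":-0.845,"z":0,"spin":0},
    {"x":-0.202,"y":-0.845,"z":0,"spin":0},
    {"x":-0.202,"y":-0.845,"z":0,"spin":0}
  ]
}}

```text
clock: 26.55
eef_pos: [627.3, -14.8, 177.5]
tcp_rot: [0.142, -3.137, -0.001]
wrist_force: [-1.4, -0.2, -0.7]
finger_gap: 0.335
grasp_force: 30.5
```

Run:
```python
from h import *
g=grab('wrist');save('wr8',*g)
s=env.sense();print(s['eef_pos'],s['tcp_rot'],s['finger_gap'],s['grasp_force'])
im,d,c,M=g; X=cloud(d,c,M);z=X[...,2]
for q in blobs(hue(im,8,17,180,80),150):
    zt=np.percentile(z[q],85); t=q&(abs(z-zt)<3); print('spacer',t.sum(),zt,rect(pl(c,M,t,zt)))
for q in blobs(hue(im,18,32,100,60)&(z>100),60):
    zt=np.percentile(z[q],85); t=q&(abs(z-zt)<3); print('brass',t.sum(),zt,rect(pl(c,M,t,zt)))
```

```text
[627.44458088 -14.79438481 177.91981129] [ 1.42513007e-01 -3.13785508e+00 -8.86849842e-04] 0.33432346299740245 30.506251025944948
spacer 118 70.12612084033243 [543.4  21.9   1.5  38.5  81.2]
brass 1634 186.19740543605477 [627.6 -15.1  19.1  17.2   4.1]
```

View pics/wr8.png

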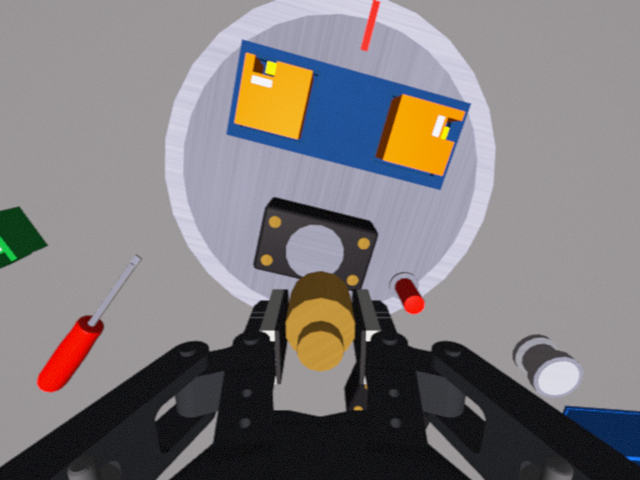

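Emit:
{"api": "move_arm", "payload": {
  "commands": [
    {"x":0,"y":0,"z":0,"spin":0},
    {"x":0,"y":0,"z":0,"spin":0},
    {"x":0,"y":0,"z":0,"spin":0}
  ]
}}

```text
clock: 26.9
eef_pos: [627.9, -16.0, 178.3]
tcp_rot: [-0.14, 3.138, -0.0]
wrist_force: [0.3, -0.3, -1.5]
finger_gap: 0.332
grasp_force: 30.5
```

Run:
```python
from h import *
im,d,c,M=load('wr8'); X=cloud(d,c,M);z=X[...,2]
p=(abs(z-74)<3)&(cv2.cvtColor(im,40)[...,1]<60)&(cv2.cvtColor(im,6)>120)
for q in blobs(p,200): print('pad',rect(pl(c,M,q,74)),np.median(z[q]))
for u,v in[(258,87),(300,100),(420,130),(400,160)]: print(z[v,u])
print(env.sense()['eef_pos'])
```

```text
pad [626.4 -19.3  35.4  39.4  11.3] 74.14931368819073
72.67385799480954
73.16183412654888
74.60956309351039
72.76843236323188
[627.85021256 -16.03368004 178.34857012]
```

Emit:
{"api": "move_arm", "payload": {
  "commands": [
    {"x":0,"y":0,"z":0.08,"spin":0},
    {"x":0,"y":0,"z":0.17,"spin":0},
    {"x":0,"y":0,"z":0.25,"spin":0},
    {"x":0,"y":0,"z":0.29,"spin":0},
    {"x":0,"y":0,"z":0.3,"spin":0},
    {"x":0,"y":0,"z":0.3,"spin":0},
    {"x":0,"y":0,"z":0.3,"spin":0},
    {"x":0,"y":0,"z":0.3,"spin":0}
  ]
}}

```text
clock: 27.7
eef_pos: [628.6, -16.7, 119.4]
tcp_rot: [-0.139, 3.136, -0.001]
wrist_force: [0.5, 0.5, -1.4]
finger_gap: 0.336
grasp_force: 30.5
```

Emit:
{"api": "move_arm", "payload": {
  "commands": [
    {"x":0,"y":-0.008,"z":0.01,"spin":0},
    {"x":0,"y":-0.008,"z":0.02,"spin":0},
    {"x":0,"y":-0.008,"z":0.03,"spin":0},
    {"x":0,"y":-0.008,"z":0.035,"spin":0},
    {"x":0,"y":-0.008,"z":0.038,"spin":0},
    {"x":0,"y":-0.008,"z":0.038,"spin":0},
    {"x":0,"y":-0.008,"z":0.038,"spin":0}
  ]
}}

```text
clock: 28.4
eef_pos: [628.1, -18.2, 110.5]
tcp_rot: [-0.139, 3.138, -0.0]
wrist_force: [0.0, 0.2, -1.2]
finger_gap: 0.332
grasp_force: 30.5
```

Emit:
{"api": "move_arm", "payload": {
  "commands": [
    {"x":0,"y":0,"z":0.002,"spin":0},
    {"x":0,"y":0,"z":0.004,"spin":0},
    {"x":0,"y":0,"z":0.004,"spin":0},
    {"x":0,"y":0,"z":0.004,"spin":0}
  ]
}}

```text
clock: 28.8
eef_pos: [628.2, -18.2, 110.4]
tcp_rot: [-0.139, 3.138, -0.0]
wrist_force: [-1.6, -0.5, 2.2]
finger_gap: 0.333
grasp_force: 30.9
```

Contact is made (wrist z force went up to +2 N). Now I release and rise.

Emit:
{"api": "move_arm", "payload": {
  "commands": [
    {"x":0,"y":0,"z":0,"spin":0},
    {"x":0,"y":0,"z":0,"spin":0},
    {"x":0,"y":0,"z":0,"spin":0},
    {"x":0,"y":0,"z":0,"spin":0},
    {"x":0,"y":0,"z":0,"spin":0}
  ],
  "claw": 0.3
}}

```text
clock: 29.3
eef_pos: [628.1, -18.2, 109.6]
tcp_rot: [0.139, -3.138, 0.0]
wrist_force: [0.7, 0.1, 0.0]
finger_gap: 0.646
grasp_force: 0.0
```

Emit:
{"api": "move_arm", "payload": {
  "commands": [
    {"x":0,"y":0,"z":-0.08,"spin":0},
    {"x":0,"y":0,"z":-0.2,"spin":0},
    {"x":0,"y":0,"z":-0.4,"spin":0},
    {"x":0,"y":0,"z":-0.6,"spin":0},
    {"x":0,"y":0,"z":-0.7,"spin":0},
    {"x":0,"y":0,"z":-0.7,"spin":0}
  ]
}}

```text
clock: 29.9
eef_pos: [629.9, -18.4, 256.6]
tcp_rot: [-0.139, 3.127, -0.003]
wrist_force: [1.0, -0.6, -0.4]
finger_gap: 0.651
grasp_force: 0.0
```

Emit:
{"api": "move_arm", "payload": {
  "commands": [
    {"x":-0.3,"y":0,"z":0,"spin":0},
    {"x":-0.3,"y":0,"z":0,"spin":0},
    {"x":-0.3,"y":0,"z":0,"spin":0},
    {"x":-0.3,"y":0,"z":0,"spin":0},
    {"x":-0.3,"y":0,"z":0,"spin":0}
  ]
}}

```text
clock: 30.4
eef_pos: [687.2, -13.0, 250.5]
tcp_rot: [-0.139, 3.138, -0.0]
wrist_force: [-0.1, 0.3, 1.0]
finger_gap: 0.652
grasp_force: 0.0
```

Run:
```python
from h import *
g=grab('wrist');save('wr9',*g)
s=env.sense();print(s['eef_pos'],s['clock'])
im,d,c,M=g; X=cloud(d,c,M);z=X[...,2]
for q in blobs(hue(im,8,17,180,80),150):
    zt=np.median(z[q]); t=q&(abs(z-zt)<3); print('spacer',t.sum(),zt,rect(pl(c,M,t,zt)))
for q in blobs(hue(im,18,32,100,60)&(z>100),60):
    zt=np.percentile(z[q],85); t=q&(abs(z-zt)<3); print('brass',t.sum(),zt,rect(pl(c,M,t,zt)))
```

```text
[687.15698747 -12.97465735 250.89738327] 30.45
spacer 97 60.341749170717435 [544.9 -44.2  26.9  52.4  35.5]
spacer 99 62.56727583304661 [556.3  30.2  52.5  26.3  38.2]
brass 490 119.38212248191911 [629.7 -18.8  17.3  16.4   5.1]
```

View pics/wr9.png

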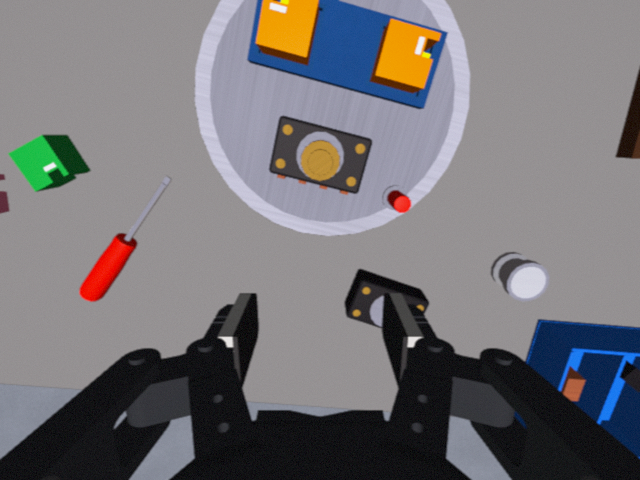

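The weight stands upright on the pad at (320,158), with its knob top at z 119.4, as expected. Both spacers are seated at (288,25) and (407,52). I'm handing in.

```bash
python3 -c "
from rig import env
print(env.hand_in())"
```

```text
the job is handed in; nothing more can be done
None
```

I handed the job in at about 30 s on the robot's clock: the turntable is at its stop, both orange spacers are seated on their ribs, and the largest weight stands upright near the middle of the relay pad; no verdict came back.

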